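# Lock the squeeze-tab lid on the bowl cutter

### The job

The biscuits are in the table-top cutter: put its lid on and lock it. Squeeze the two ribbed tabs of the lid's grip together, let the lugs down through the gaps in the rim, press the lid gently against its gasket and, with the tabs still squeezed, turn it clockwise (seen from above) to the end stop; then let go so that both tabs spring out and latch. Do not force the lid, and leave the other things where they are.

Things in the scene. Friction and masses are not known exactly. Their poses are not given: they have to be found in the camera images.
- lid: White plastic lid, 0.23 kg, 64 mm high, right way up on the table. Origin: centre of its underside; z up. Plug 102 mm in diameter, z = 0 to 18 mm; flange 136 mm, z = 18 to 22 mm. Two lugs on the plug's foot along +x and -x (raised bars on the flange above them). In the middle a grip block 28 (x) x 30 (y) mm up to z = 64 mm, with a ribbed grey tab on its +y and -y sides. Same after a half turn.
- grip (a point): Point midway between the tabs, on the lid's axis, 43 mm above its underside; axes of the lid. The tabs' flat outer faces look to +y and -y, are 24 mm wide (x) and 30 mm high (z = 28 to 58 mm of the lid), 60 mm apart when free, 44 mm when squeezed home. Gripping the plain x sides of the block does not move the tabs.
- lug (a point): Centre of the outer half of the +x lug, 53 mm from the lid's axis, 3 mm above its underside. Each lug is 24 mm wide, reaches out to 58 mm from the axis, z = 0 to 6 mm of the lid. The other lug is opposite.
- tab_a (a joint): Travel of the lid's +y tab, m: 0 = sprung out (free or latched), 0.008 = squeezed fully home; spring 2 N, growing to 6 N. Its pawl, 8 mm wide, z = 8 to 13 mm of the lid, sticks out along +y to 59 mm from the axis when free, 51 mm when squeezed home. Pawls that stick out land on the ears of the mouth and hold the lid 6 mm too high.
- tab_b (a joint): The same for the tab and pawl on the lid's -y side.
- base: White motor base of the cutter, fixed, 215 (x) x 170 (y) mm, 95 mm high, sloping panel towards its -x. Origin: on the bowl's axis, on the table; z up. The round steel bowl on it is 143 mm across, has a handle on its +y side and may sit up to 4 mm higher or lower and turned up to 10 degrees (0.175 rad) either way; it stays as it sits. This play is not in the measured poses: feel it.
- mouth (a point): On the bowl's axis at the nominal rim height, 191 mm above the table; axes of the base. Inside the grey rim: wall 62 mm from the axis and two ears, 8 mm thick, tops flush with the rim, inner radius 53.5 to 56.5 mm. The two 54 degree gaps between them lie 50 degrees (0.873 rad) anticlockwise from above of the base's +x and -x: so must the lid's x axis point to go in.
- gasket_top (a point): Axis, nominal top of the sprung, sluggish gasket ring, 11.5 mm below the rim. The lid comes to rest on it with the lug tops 2.5 mm above the ears' undersides. Press it down 3 to 4 mm (2.4 N at first, then 4 N per mm: 15 to 18 N) and the lugs pass under the ears; at 5 mm (22 N) it is hard. Over 35 N while seating and turning the lid, or 60 N at the stop, damages it.
- home (a point): Axis, nominal place of the locked lid's origin, 14 mm below the rim, 177 mm above the table. From the gaps the lid turns 50 degrees clockwise (under 0.3 N m) until its x axis lies along the base's x, give or take the bowl's 10 degrees; a hard stop follows 0.8 degrees later (feel 0.3 to 0.6 N m, no more). There the freed pawls spring into notches (2.7 mm play each side).
- small_tub: Bystander: small white open tub, 80 x 92 x 66 mm, origin under its centre.
- shaker: Bystander: steel sugar shaker, 71 mm across, 123 mm high, origin under its centre.
- spatula: Bystander: spatula lying flat, 284 x 50 x 12 mm, origin under its centre, x along its length.
- whisk: Bystander: steel whisk lying, 329 x 60 x 60 mm, origin under its centre, x along its length.
- brush: Bystander: pastry brush lying flat, 243 x 49 x 13 mm, origin under its centre, x along its length.
- cup_a: Bystander: dessert cup, 71 mm across, 34 mm high, origin under its centre.
- cup_b: Bystander: another dessert cup of the same size.

How it is judged:
By the outcome, as a careful person would: the job done as asked, in the order asked, and still so for the second after the job is handed in, with the robot touching nothing.
It also fails if it takes over 51 s, if anything falls off the work surface, if the arm or the gripper's body presses on something with over 40 N, if the wrist force passes 120 N, or if a joint passes its speed limit or range.

### The arm

A 7-joint arm with a two-finger parallel gripper is mounted at the origin on a cart in front of the work surface, level with it; the furniture and walls round the work are solid. World frame = base frame: x ahead of the robot, y to its left, z up, the work surface at z = 0. Lengths are in m, angles in rad, forces in N, time in s.
With the tool pointing down it reaches from about 0.4 to 0.85 m from the base axis. Payload 4.5 kg.
Tool frame: the origin (TCP) lies at the very end of the fingers, on their centre line; the grasp point (between the pads) lies 19 mm behind it; z points along the fingers, y is the line along which they close (so a half turn about z gives the same grasp; the last joint's range is limited). The gripper opens to 88 mm and grips with 3 to 60 N. Pads are 18 mm wide; open, the fingers measure 123 mm over their backs; the gripper's body (75 mm by 187 mm) begins 45 mm behind the grasp point.
Start: joints at [-1.129, 0.689, -0.195, 1.565, 0.157, 0.902, -0.215], TCP at [0.248, 0.574, 0.239] pointing down, gripper open.
Joint ranges: [-3.01, 3.01], [-0.46, 2.08], [-1.47, 1.51], [0.13, 2.56], [-1, 4.14], [0.04, 2.09], [-2.66, 2.66]. Speed limits (rad/s): [2.57, 2.57, 3.14, 3.14, 3.14, 3.14, 3.14].

### API

Orientations are given as a unit quaternion [x, y, z, w].
In Python, from plant import r gives the robot as it stands. The module is installed in compiled form; this text tells all that it offers.
- The arm moves only by the tool step_arm, never from a script. Its argument "increments" is a list of rows, each a list of 2 entries, a list of its own where there are three numbers: the shift along the world's x, y, z in cm, then the turn, a rotation vector about the world's x, y, z in degrees. A call has exactly 10 rows; each row shifts and turns the commanded pose from where the row before left it; what a row does not reach is not made up. A row lasts 1/10 s, in which the tool goes at most 50 mm and 8.59 degrees, less where a joint would pass 70% of its speed; a pose out of reach is approached as far as the arm can. A call is refused whole if a number of a shift passes 5 or a number of a turn 8.59, either way. A call with a gripper value outside its range is refused whole. "fingers" is the opening, from 0 (shut) to 1 (fully open), set as the call begins (left out, the last holds). The fingers move at their own pace and stop on an object; "grip_force" is the grip in N (left out, the last holds). Time passes only in rows, so rows that do not move let the fingers close, or fill a call up. It gives the time, the measured TCP pose, the force, the opening and the grip force at its end, in the units of the state.
- r.get_state(): the state, without advancing time (a new reading comes with each control period).
- r.snapshot(name): name is "side" or "top"; returns (picture, depth): 400x640x3 uint8, red, green, blue; 400x640 float32, m along the optical axis (not along the pixel's ray), 0 where there is no reading.
- r.calibration(name): a dict with "fov_y" (degrees; the focal length in pixels is half the picture's height over the tangent of half this angle, whatever the lens; pixels are square), "cx", "cy" (the principal point, pixels), "k1" (the pictures are not rectified: a ray, as slopes to the right and down, at radius r is drawn at 1 + k1 r^2 times it, then the intrinsics apply), "R" (3x3) and "t" (3): a world point X has camera coordinates R X + t. Camera axes: x right, y down, z forward; pixel columns grow to the right and rows downward; lengths in m; the calibration is good to about 2 mm. A picture is of the moment at which its call begins. calibration takes no time and is no camera call.
- r.finish_job(): hands the job in; it is judged then, once.
The state is a dict: "clock": time; "q": joint angles; "qd": joint speeds; "joint_torque": joint torques, N m; "tool_pos": TCP position; "eef_rot": TCP orientation; "contact_force": force on the tool from outside, world axes, zero at the start; "moment": the same for the moment, N m; "opening": opening from 0.0 (shut) to 1.0 (fully open); "finger_force": force on a finger pad.
Only numpy, scipy, OpenCV 4.12 (cv2) and the standard library are available. Lean on these libraries where they do the work, as an engineer would, in place of code of your own. Each camera call takes 0.05 s, during which the arm holds its last target. There are 200 camera calls.

## Working session

There is one attempt and no reset: what is moved stays moved. The work goes in short steps, Python scripts to look and compute and a tool call to move; the robot and the scene stay as the last step left them, time stands still between calls to the robot, and variables do not carry over. Pictures are saved under pics/ and viewed, at most 10 in all, crops included, and the job is handed in when it is done.

Besides the shell and the picture viewer there is one more tool, called after "Request:" as name(argument=value, ...) on one line, values as JSON. step_arm: Moves the arm, as the interface text tells. Its arguments: {"type":"object","properties":{"increments":{"type":"array","items":{"type":"array"}},"fingers":{"type":"number"},"grip_force":{"type":"number"}},"required":["increments"]}

```bash
mkdir -p pics
cat > h.py <<'E'
import numpy as np, cv2
from plant import r
def K(name):
    c=r.calibration(name); f=200/np.tan(np.radians(c["fov_y"])/2); return c,f
def rays(name,uv):
    c,f=K(name); uv=np.atleast_2d(np.array(uv,float))
    M=np.array([[f,0,c["cx"]],[0,f,c["cy"]],[0,0,1]])
    p=cv2.undistortPoints(uv[:,None,:],M,np.array([c["k1"],0,0,0,0]))[:,0]
    R=np.array(c["R"]);t=np.array(c["t"])
    d=np.c_[p,np.ones(len(p))]@R
    return -R.T@t,d
def onplane(name,uv,z):
    o,d=rays(name,uv); return o+d*((z-o[2])/d[:,2])[:,None]
def cloud(name,dep):
    v,u=np.mgrid[0:400,0:640]; o,d=rays(name,np.c_[u.ravel(),v.ravel()])
    return (o+d*dep.ravel()[:,None]).reshape(400,640,3)
E
python3 - <<'E'
from h import *
for n in("top","side"):
    p,d=r.snapshot(n); np.savez(f"pics/{n}0.npz",p=p,d=d); cv2.imwrite(f"pics/{n}0.png",p[:,:,::-1])
    c=r.calibration(n); print(n,c["fov_y"],c["k1"],-np.array(c["R"]).T@c["t"],np.round(c["R"],2).tolist())
s=r.get_state(); print({k:np.round(v,3) for k,v in s.items()})
E
```

```text
top 53.72944351580723 0.03305295446177644 [0.38138068 0.00869518 1.33180487] [[-0.01, -1.0, 0.01], [-0.99, 0.01, -0.15], [0.15, -0.01, -0.99]]
side 53.69369592669954 -0.01792039532728387 [ 0.34009935 -1.09261215  0.58821542] [[0.98, -0.2, 0.01], [-0.06, -0.36, -0.93], [0.19, 0.91, -0.37]]
{'clock': np.float64(0.1), 'q': array([-1.129,  0.69 , -0.195,  1.566,  0.157,  0.903, -0.215]), 'qd': array([-0.   , -0.002, -0.   , -0.001,  0.001, -0.001, -0.   ]), 'joint_torque': array([-3.0000e-03, -5.2850e+01, -1.2710e+00, -1.5384e+01, -5.2000e-02,
        2.0000e-03,  0.0000e+00]), 'tool_pos': array([0.248, 0.573, 0.238]), 'eef_rot': array([ 0.202,  0.979, -0.001, -0.   ]), 'contact_force': array([-0.445,  0.073, -0.441]), 'moment': array([-0.007, -0.031,  0.03 ]), 'finger_force': np.float64(0.0), 'opening': np.float64(1.0)}
```

View pics/top0.png

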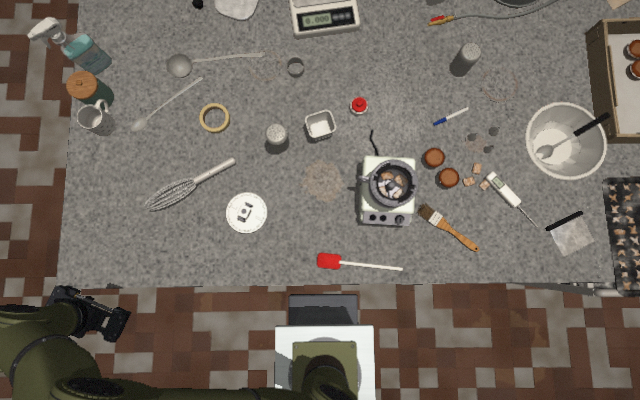

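View pics/side0.png

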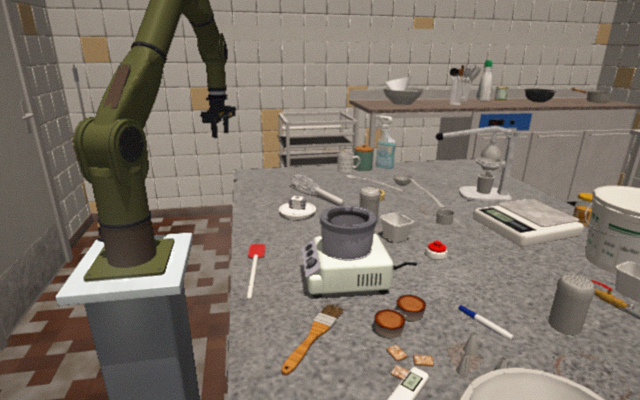

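The top view shows the lid at about (246,212) with its grip block, and the cutter at (390,190) with its panel facing the robot and its handle on the left, near (362,180). The side view agrees. Next I'll enlarge the crops.

Run:
```python
from h import *
z=np.load("pics/top0.npz"); p=z["p"]; d=z["d"]; C=cloud("top",d)
a=cv2.resize(p[184:240,216:276],None,fx=6.6,fy=6.6,interpolation=cv2.INTER_CUBIC)
b=cv2.resize(p[145:235,350:430],None,fx=5,fy=5,interpolation=cv2.INTER_CUBIC)
H=max(a.shape[0],b.shape[0]); im=np.zeros((H,a.shape[1]+b.shape[1],3),np.uint8); im[:a.shape[0],:a.shape[1]]=a; im[:b.shape[0],a.shape[1]:]=b
cv2.imwrite("pics/crop1.png",im[:,:,::-1]); print(im.shape,a.shape)
# lid
zz=C[184:240,216:276,2]; 
print("lid z levels",np.percentile(zz,[5,50,80,95,99]))
X=C[184:240,216:276].reshape(-1,3)
f=X[(X[:,2]>.014)&(X[:,2]<.03)]; g=X[X[:,2]>.055]
print("flange",len(f),f.min(0),f.max(0)); print("block",len(g),g.mean(0),g.min(0),g.max(0))
W=p[184:240,216:276].astype(int); m=((W.min(2)>185)).astype(np.uint8)
cs,_=cv2.findContours(m,cv2.RETR_EXTERNAL,cv2.CHAIN_APPROX_NONE); c=max(cs,key=cv2.contourArea)[:,0]+[216,184]
P=onplane("top",c,.022)[:,:2]; (x,y),R=cv2.minEnclosingCircle(P.astype(np.float32)); print("lid circ",x,y,R,P.mean(0))
X=C[145:235,350:430].reshape(-1,3)
f=X[(X[:,2]>.180)&(X[:,2]<.205)]; print("rim",len(f),f.min(0),f.max(0),np.percentile(f[:,2],[10,50,90]))
f=X[(X[:,2]>.085)&(X[:,2]<.1)]; print("base",len(f),f.min(0),f.max(0), cv2.minAreaRect(f[:,:2].astype(np.float32)))
```

```text
(450, 796, 3) (370, 396, 3)
lid z levels [-0.00508963  0.00129162  0.02145312  0.04845466  0.06548316]
flange 1098 [0.45312009 0.18874972 0.01406465] [0.5844805  0.32199394 0.02974642]
block 149 [0.50798303 0.2357256  0.16432652] [0.38138068 0.00869518 0.05516981] [0.54834483 0.27727105 1.33180487]
lid circ 0.5193486213684082 0.2546050250530243 0.06791837513446808 [0.51833016 0.25484286]
rim 656 [ 0.51417838 -0.28161572  0.18000441] [ 0.65324511 -0.13959917  0.19228891] [0.18198454 0.18552732 0.18845511]
base 1297 [ 0.47187577 -0.29927606  0.08510555] [ 0.69017985 -0.12128938  0.0999864 ] ((0.5809042453765869, -0.2096545547246933), (0.16799485683441162, 0.2132054567337036), 85.8459243774414)
```

View pics/crop1.png

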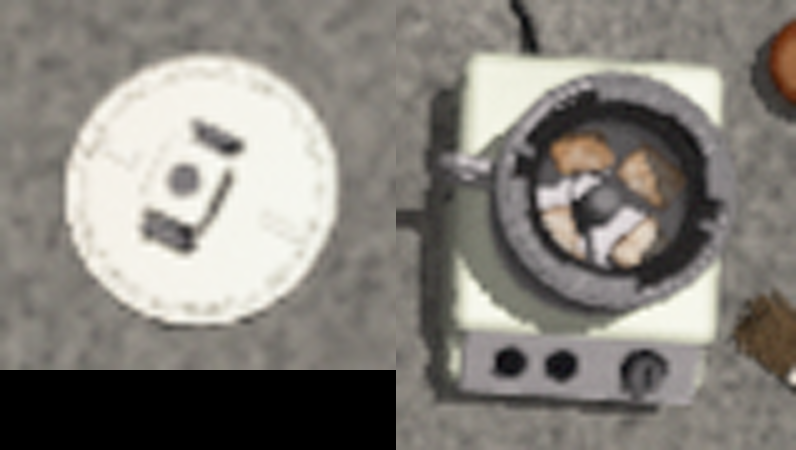

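The left crop has the tabs at crop pixels (217,138) and (168,232), with faint raised bars at (120,158) and (275,225). The right crop shows the bowl rim centred at about (615,190), with gap edges near (590,90), (520,170), (715,215) and (640,275). I'll refine these as numbers.

```bash
cat >> h.py <<'E'
def proj(name,X):
    c,f=K(name); R=np.array(c["R"]); M=np.array([[f,0,c["cx"]],[0,f,c["cy"]],[0,0,1]])
    return cv2.projectPoints(np.array(X,float),cv2.Rodrigues(R)[0],np.array(c["t"],float),M,np.array([c["k1"],0,0,0,0]))[0][:,0]
E
python3 - <<'E'
from h import *
z=np.load("pics/top0.npz"); p=z["p"]; d=z["d"]; C=cloud("top",d); g=cv2.cvtColor(p,cv2.COLOR_RGB2GRAY)
# lid tabs
m=np.zeros_like(g); m[198:226,234:256]=(g[198:226,234:256]<140)
n,l,s,c=cv2.connectedComponentsWithStats(m,connectivity=4)
for i in range(1,n):
    if s[i,4]>=4: print(s[i],c[i],onplane("top",c[i],.055)[0])
def fitc(P):
    A=np.c_[2*P,np.ones(len(P))]; s=np.linalg.lstsq(A,(P**2).sum(1),rcond=None)[0]; return s[:2],np.sqrt(s[2]+s[:2]@s[:2])
m=np.zeros_like(g); m[145:235,350:430]=(C[145:235,350:430,2]>.176); m=cv2.morphologyEx(m,cv2.MORPH_OPEN,np.ones((3,3)))
cs,_=cv2.findContours(m,cv2.RETR_EXTERNAL,cv2.CHAIN_APPROX_NONE); c=max(cs,key=cv2.contourArea)[:,0]
for h in(.187,.191,.195):
    P=onplane("top",c,h)[:,:2]; o,R=fitc(P)
    for k in range(4):
        e=abs(np.hypot(*(P-o).T)-R); P=P[e<max(.003,np.percentile(e,80))]; o,R=fitc(P)
    print("rim",h,o,R,len(P))
# base top: light pixels
W=p.astype(int); m=np.zeros_like(g); m[145:235,350:430]=((W.min(2)>170)&(abs(C[:,:,2]-.095)<.012))[145:235,350:430]
ys,xs=np.nonzero(m); P=onplane("top",np.c_[xs,ys],.095)[:,:2]
print("base",P.min(0),P.max(0),cv2.minAreaRect(P.astype(np.float32)))
cs,_=cv2.findContours(m,cv2.RETR_EXTERNAL,cv2.CHAIN_APPROX_NONE)
Q=np.vstack([onplane("top",q[:,0],.095)[:,:2] for q in cs])
for nm,sel in (("far",(Q[:,0]>Q[:,0].max()-.012)),("left",Q[:,1]>Q[:,1].max()-.015),("right",Q[:,1]<Q[:,1].min()+.015)):
    q=Q[sel]; v=cv2.fitLine(q.astype(np.float32),cv2.DIST_HUBER,0,.01,.01)[:,0]; print(nm,len(q),v,np.degrees(np.arctan2(v[1],v[0])))
o=np.array([.583,-.2105])
for h in (.188,):
  P=onplane("top",[[0,0]],h)
  for a in range(0,360,6):
    t=np.radians(a); row=[]
    for R in (.054,.056,.0575,.059,.0605,.066):
        u=proj("top",[[o[0]+R*np.cos(t),o[1]+R*np.sin(t),h]])[0].astype(np.float32)
        row.append(int(cv2.getRectSubPix(g,(1,1),(float(u[0]),float(u[1])))[0,0]))
    print(a,row)
E
```

```text
[246 203   7   4  15] [248.66666667 204.73333333] [0.53974723 0.24044588 0.055     ]
[242 209   4   4  13] [243.38461538 210.61538462] [0.52075801 0.25721005 0.055     ]
[238 216   8   6  30] [241.16666667 218.6       ] [0.49492469 0.26389402 0.055     ]
rim 0.187 [ 0.57896537 -0.20560685] 0.06528815106502098 62
rim 0.191 [ 0.578275   -0.20485806] 0.06506003131185979 62
rim 0.195 [ 0.57758463 -0.20410928] 0.06483191155869589 62
base [ 0.50249316 -0.29439748] [ 0.68795601 -0.12360517] ((0.5953906774520874, -0.210157573223114), (0.16291503608226776, 0.17781995236873627), 86.1092529296875)
far 66 [ 0.07706297  0.9970262   0.68135303 -0.22291742] 85.58023
left 38 [ 0.9979645  -0.06377179  0.6082093  -0.13230959] -3.6563358
right 36 [ 0.9981952  -0.06005308  0.60532933 -0.28905395] -3.4428596
0 [63, 108, 129, 139, 142, 129]
6 [59, 96, 117, 126, 132, 127]
12 [47, 53, 54, 56, 60, 130]
18 [36, 34, 36, 39, 46, 154]
24 [35, 34, 44, 61, 72, 153]
30 [36, 36, 40, 56, 70, 151]
36 [39, 38, 36, 37, 61, 148]
42 [38, 38, 40, 47, 60, 164]
48 [40, 39, 36, 37, 51, 162]
54 [36, 39, 39, 37, 35, 157]
60 [36
[... 938 characters left out ...]
151]
234 [40, 52, 74, 98, 117, 138]
240 [39, 43, 58, 76, 102, 131]
246 [108, 109, 110, 117, 124, 131]
252 [66, 71, 82, 103, 120, 129]
258 [40, 47, 63, 80, 97, 124]
264 [59, 68, 75, 85, 97, 128]
270 [116, 130, 130, 132, 134, 131]
276 [114, 133, 133, 134, 133, 129]
282 [107, 127, 136, 135, 134, 134]
288 [69, 101, 119, 133, 133, 130]
294 [67, 110, 134, 145, 145, 129]
300 [53, 87, 114, 129, 134, 130]
306 [40, 76, 109, 141, 146, 137]
312 [47, 82, 106, 121, 131, 133]
318 [54, 90, 113, 135, 138, 129]
324 [41, 71, 97, 116, 125, 132]
330 [81, 109, 122, 128, 130, 129]
336 [82, 115, 130, 137, 140, 129]
342 [71, 117, 128, 135, 135, 134]
348 [80, 110, 127, 134, 139, 127]
354 [65, 104, 123, 130, 134, 120]
```

Request:
step_arm(increments=[[[2.7, -3.1, 0], [0, 0, -8.5]], [[2.7, -3.1, 0], [0, 0, -8.5]], [[2.7, -3.1, 0], [0, 0, -8.5]], [[2.7, -3.1, 0], [0, 0, -8.5]], [[2.7, -3.1, 0], [0, 0, -8.5]], [[2.7, -3.1, -1], [0, 0, -8.5]], [[2.7, -3.1, -1], [0, 0, -8.5]], [[2.7, -3.1, -1], [0, 0, -8.5]], [[2.7, -3.1, -1], [0, 0, -8.5]], [[2.7, -3.1, -1], [0, 0, -8.5]]], fingers=1, grip_force=20)

```text
clock: 1.1
tool_pos: [0.5185, 0.2624, 0.1881]
eef_rot: [0.813, 0.583, -0.0, -0.0]
contact_force: [-0.5, -0.2, 0.1]
opening: 0.996
finger_force: 0.0
```

```bash
cat >> h.py <<'E'
def show():
    s=r.get_state(); from scipy.spatial.transform import Rotation as Ro
    M=Ro.from_quat(s["eef_rot"]).as_matrix()
    print("t",s["clock"],"pos",np.round(s["tool_pos"],4),"yaw(y)",round(np.degrees(np.arctan2(M[1,1],M[0,1])),2),"z",np.round(M[:,2],4),"F",np.round(s["contact_force"],2),"M",np.round(s["moment"],2),"op",round(float(s["opening"]),3),"ff",s["finger_force"],"q",np.round(s["q"],2))
E
python3 - <<'E'
from h import *
show()
z=np.load("pics/top0.npz"); p=z["p"]; d=z["d"]; C=cloud("top",d); g=cv2.cvtColor(p,cv2.COLOR_RGB2GRAY).astype(np.float32)
from scipy.ndimage import map_coordinates as mc
from scipy.optimize import least_squares
# near-edge discs: outer rim by depth, inner ear edge by brightness, all on plane h
h=.1875; 
X=C[145:235,350:430]; zz=X[:,:,2]; f=X[(zz>.183)&(zz<.2)]
o=np.array([.583,-.2105])
for it in range(3):
    out=[];inn=[]
    for a in range(0,360,3):
        t=np.radians(a); Rr=np.arange(.045,.085,.0005)
        uv=proj("top",np.c_[o[0]+Rr*np.cos(t),o[1]+Rr*np.sin(t),np.full(len(Rr),h)])
        zr=mc(C[:,:,2],[uv[:,1],uv[:,0]],order=1); gr=mc(g,[uv[:,1],uv[:,0]],order=1)
        k=np.nonzero((zr<.165)&(Rr>.06))[0]
        if len(k): out.append((a,Rr[k[0]]))
        if not(5<a<85 or 183<a<268):
            k=np.nonzero((gr[:-1]<95)&(gr[1:]>=95)&(Rr[1:]<.062))[0]
            if len(k): inn.append((a,Rr[k[-1]]))
    for nm,L in(("out",out),("inn",inn)):
        L=np.array(L); t=np.radians(L[:,0]); P=o+L[:,1:]*np.c_[np.cos(t),np.sin(t)]
        s=least_squares(lambda v:np.hypot(*(P-v[:2]).T)-v[2],[*o,.06],loss="soft_l1",f_scale=.001)
        e=s.fun; print(nm,s.x,len(L),"rms",e.std())
        if it==2: print(np.round(L[::6,1]*1e3,1).tolist())
    o=s.x[:2]
print("rim z",np.median(f[:,2]), "table z near",np.median(C[240:255,360:420,2]),"base top z",np.median(C[150:160,372:385,2]))
E
```

```text
t 1.1 pos [0.5185 0.2624 0.1881] yaw(y) -18.7 z [-4.e-04 -2.e-04 -1.e+00] F [-0.48 -0.21  0.14] M [-0.03  0.04  0.04] op 0.996 ff 0.0 q [-0.65  0.7   0.17  1.76 -0.17  0.69 -0.71]
out [ 0.58267493 -0.20850519  0.07102188] 120 rms 0.0016870488879700077
inn [ 0.5852989  -0.2091764   0.05431184] 65 rms 0.0014290178118498977
out [ 0.58268953 -0.2084751   0.0710168 ] 120 rms 0.001635755952920713
inn [ 0.58506953 -0.2093992   0.05431969] 65 rms 0.0013950586826943332
out [ 0.582662   -0.20848123  0.07101728] 120 rms 0.0016869860758391645
[67.5, 68.0, 69.0, 68.0, 60.5, 71.5, 73.0, 74.5, 74.0, 74.5, 74.0, 72.5, 62.0, 71.5, 71.0, 71.0, 70.0, 70.0, 68.5, 70.0]
inn [ 0.58507433 -0.20931042  0.05433667] 65 rms 0.001371953695781426
[53.0, 53.5, 56.5, 56.0, 53.0, 53.0, 53.5, 55.5, 56.0, 53.5, 53.0]
rim z 0.18612681812837928 table z near -0.0013668638158224056 base top z 0.0030177141690848064
```

Request:
step_arm(increments=[[[0.1, -0.4, 0], [0, 0, -4.6]], [[0, -0.45, -2], [0, 0, -4.6]], [[0, 0, -3], [0, 0, 0]], [[0, 0, -3], [0, 0, 0]], [[0, 0, -2.5], [0, 0, 0]], [[0, 0, -2.5], [0, 0, 0]], [[0, 0, -1.5], [0, 0, 0]], [[0, 0, -1], [0, 0, 0]], [[0, 0, -0.4], [0, 0, 0]], [[0, 0, 0], [0, 0, 0]]])

```text
clock: 2.1
tool_pos: [0.519, 0.2553, 0.0298]
eef_rot: [0.855, 0.518, 0.0, 0.0]
contact_force: [-0.0, -0.7, -0.3]
opening: 1.001
finger_force: 0.0
```

Run:
```python
from h import *
show()
p,d=r.snapshot("side"); u=proj("side",[[.519,.2545,.04]])[0].astype(int); print(u)
a=cv2.resize(p[u[1]-55:u[1]+30,u[0]-50:u[0]+50],None,fx=5,fy=5,interpolation=cv2.INTER_CUBIC)
cv2.imwrite("pics/grasp1.png",a[:,:,::-1])
```

```text
t 2.1 pos [0.519  0.2553 0.0298] yaw(y) -27.57 z [ 2.e-04  0.e+00 -1.e+00] F [-0.   -0.66 -0.26] M [-0.1   0.09  0.  ] op 1.001 ff 0.0 q [-0.6   0.95  0.12  1.85 -0.27  0.36 -0.76]
[296 203]
```

View pics/grasp1.png

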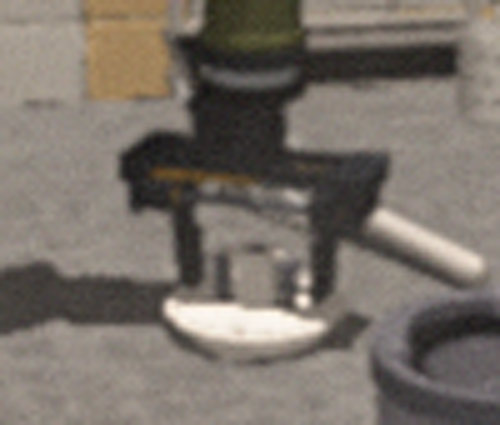

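The fingers straddle the grip block with the tabs between the pads, and nothing is touching. I'll close them now.

Request:
step_arm(increments=[[[0, 0, 0], [0, 0, 0]], [[0, 0, 0], [0, 0, 0]], [[0, 0, 0], [0, 0, 0]], [[0, 0, 0], [0, 0, 0]], [[0, 0, 0], [0, 0, 0]], [[0, 0, 0], [0, 0, 0]], [[0, 0, 0], [0, 0, 0]], [[0, 0, 0], [0, 0, 0]], [[0, 0, 0], [0, 0, 0]], [[0, 0, 0], [0, 0, 0]]], fingers=0, grip_force=40)

```text
clock: 3.15
tool_pos: [0.5193, 0.2554, 0.0308]
eef_rot: [0.855, 0.518, 0.001, 0.0]
contact_force: [-0.7, -0.4, 9.5]
opening: 0.468
finger_force: 39.8
```

Run:
```python
from h import *
show()
```

```text
t 3.15 pos [0.5193 0.2554 0.0308] yaw(y) -27.54 z [ 1.1e-03  5.0e-04 -1.0e+00] F [-0.65 -0.43  9.46] M [-0.13  0.3   0.15] op 0.468 ff 39.78739641858738 q [-0.6   0.95  0.12  1.85 -0.27  0.36 -0.76]
```

Request:
step_arm(increments=[[[0, 0, 1], [0, 0, 0]], [[0, 0, 2], [0, 0, 0]], [[0, 0, 3], [0, 0, 0]], [[0, 0, 3], [0, 0, 0]], [[0, 0, 3], [0, 0, 0]], [[0.5, -2, 3], [0, 0, -2.5]], [[0.5, -3, 3], [0, 0, -2.5]], [[0.5, -4, 3], [0, 0, -2.5]], [[0.5, -4, 2], [0, 0, -2.5]], [[0.5, -4, 1], [0, 0, -2.5]]])

```text
clock: 4.15
tool_pos: [0.5441, 0.084, 0.2715]
eef_rot: [0.907, 0.421, 0.001, 0.0]
contact_force: [0.5, 0.2, -1.8]
opening: 0.469
finger_force: 39.6
```

Request:
step_arm(increments=[[[0.5, -4, 0], [0, 0, -2.5]], [[0.5, -4, 0], [0, 0, -2.5]], [[0.5, -4, 0], [0, 0, -2.5]], [[0.5, -4, 0], [0, 0, -2.5]], [[0.5, -4, 0], [0, 0, -2.5]], [[0.5, -4, 0], [0, 0, -0.5]], [[0.5, -3, 0], [0, 0, 0]], [[0.5, -1.5, 0], [0, 0, 0]], [[0, -0.5, 0], [0, 0, 0]], [[0, 0, 0], [0, 0, 0]]])

```text
clock: 5.15
tool_pos: [0.5836, -0.2034, 0.2691]
eef_rot: [0.948, 0.317, -0.0, -0.001]
contact_force: [-0.6, -0.6, -2.7]
opening: 0.468
finger_force: 39.6
```

Run:
```python
from h import *
show()
ims=[]
for n in("top","side"):
    p,d=r.snapshot(n); np.savez(f"pics/{n}1.npz",p=p,d=d)
    u=proj(n,[[.584,-.209,.22]])[0].astype(int); ims.append(cv2.resize(p[u[1]-50:u[1]+50,u[0]-50:u[0]+50],None,fx=4,fy=4,interpolation=cv2.INTER_CUBIC))
cv2.imwrite("pics/over.png",np.hstack(ims)[:,:,::-1])
```

```text
t 5.15 pos [ 0.5836 -0.2034  0.2691] yaw(y) -53.02 z [-0.0011  0.0014 -1.    ] F [-0.61 -0.6  -2.72] M [-0.03  0.11 -0.02] op 0.468 ff 39.62473928255747 q [ 0.08  0.67  0.33  1.57 -0.25  0.95 -0.44]
```

View pics/over.png

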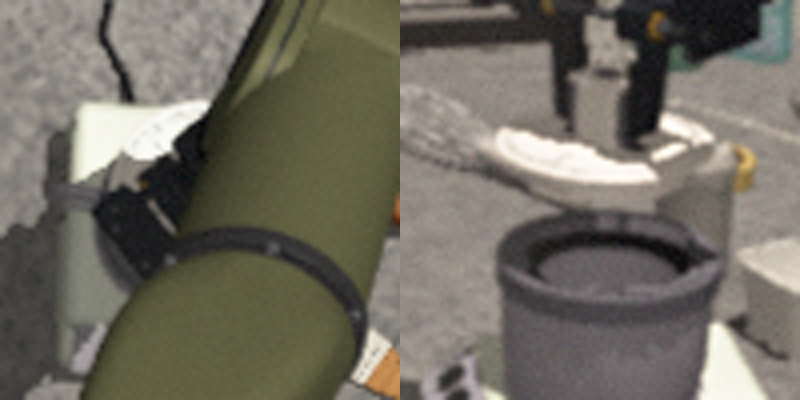

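The lid hangs in the gripper above the bowl. In the side half its flange spans x≈497–717, and the bowl rim below spans 498–720. Next I'll check its level and centring from the side depth.

Run:
```python
from h import *
z=np.load("pics/side1.npz"); p=z["p"]; C=cloud("side",z["d"])
u=proj("side",[[.584,-.209,.22]])[0].astype(int); sl=(slice(u[1]-50,u[1]+50),slice(u[0]-50,u[0]+50))
X=C[sl]; W=p[sl].astype(int)
m=(W.min(2)>150)&(abs(X[:,:,2]-.255)<.03)&(np.hypot(X[:,:,0]-.584,X[:,:,1]+.209)<.085)
m=cv2.erode(m.astype(np.uint8),np.ones((3,3)))>0
P=X[m]; from numpy.linalg import lstsq
k=np.ones(len(P),bool)
for i in range(6):
    A=np.c_[P[:,0]-.584,P[:,1]+.203,np.ones(len(P))]; s=lstsq(A[k],P[k,2],rcond=None)[0]; e=P[:,2]-A@s; k=abs(e)<.004
print("flange plane (dz/dx,dz/dy,z)",s,k.sum(),len(P))
def circ(P,R0):
    from scipy.optimize import least_squares
    return least_squares(lambda v:np.hypot(*(P-v[:2]).T)-v[2],[*P.mean(0),R0],loss="soft_l1",f_scale=.001)
m=((W.min(2)>140)&(abs(X[:,:,2]-s[2])<.03)&(np.hypot(X[:,:,0]-.584,X[:,:,1]+.209)<.085)).astype(np.uint8)
cs,_=cv2.findContours(m,cv2.RETR_EXTERNAL,cv2.CHAIN_APPROX_NONE); c=max(cs,key=cv2.contourArea)[:,0]
q=c+[u[0]-50,u[1]-50]; P=onplane("side",q,s[2]-.002)[:,:2]; hull=cv2.convexHull(P.astype(np.float32))[:,0]
v=circ(hull,.068); print("flange circ",v.x,np.round(v.fun*1e3,1))
# rim: same view, depth-step points z>.178
m=((X[:,:,2]>.170)&(X[:,:,2]<.2)&(np.hypot(X[:,:,0]-.584,X[:,:,1]+.209)<.085))
P=X[m]; print("rim ext",P.min(0),P.max(0),np.percentile(P[:,2],[50,90,97]))
H=cv2.convexHull(P[:,:2].astype(np.float32))[:,0]; v=circ(H,.0715); print(v.x,np.round(v.fun*1e3,1))
```

```text
flange plane (dz/dx,dz/dy,z) [-0.00144983  0.00513835  0.26109804] 211 211
flange circ [ 0.5827     -0.209787    0.06654474] [  4.1   2.9   0.9  -0.   -2.   -3.   -0.5  -0.8  -1.1   0.4   1.6   1.4
   1.4   1.3   1.6   2.1  -0.3  -5.9 -17.9 -33.6 -48.5]
rim ext [ 0.51721736 -0.28238751  0.17004078] [ 0.65658619 -0.13652649  0.19022857] [0.18250765 0.18813924 0.18903137]
[ 0.58715112 -0.21027737  0.0706547 ] [-1.2 -1.   0.1  0.3  1.3  1.6  0.8  4.6  3.2 -0.1  1.2 -1.6 -1.8 -0.6
 -0.6 -0.7 -0.7 -0.4 -0.1 -0.1 -0.  -0.   0.2  0.2  0.7  0.4  1.8  1.7
  1.5  1.9  0.6  0.5 -0.7 -0.7 -1.  -1.2 -1.  -1.2 -1.7]
```

Request:
step_arm(increments=[[[0.1, -0.3, -0.5], [0, 0, 0]], [[0.1, -0.3, -0.5], [0, 0, 0]], [[0, 0, -0.8], [0, 0, 0]], [[0, 0, -0.8], [0, 0, 0]], [[0, 0, -0.8], [0, 0, 0]], [[0, 0, -0.6], [0, 0, 0]], [[0, 0, -0.5], [0, 0, 0]], [[0, 0, -0.4], [0, 0, 0]], [[0, 0, 0], [0, 0, 0]], [[0, 0, 0], [0, 0, 0]]])

```text
clock: 6.25
tool_pos: [0.586, -0.2106, 0.2207]
eef_rot: [0.949, 0.317, 0.0, 0.0]
contact_force: [0.7, -0.6, -2.9]
opening: 0.47
finger_force: 39.6
```

Run:
```python
from h import *
show()
```

```text
t 6.25 pos [ 0.586  -0.2106  0.2207] yaw(y) -53.07 z [ 4.e-04 -2.e-04 -1.e+00] F [ 0.75 -0.64 -2.85] M [-0.05  0.13  0.04] op 0.47 ff 39.624883588383 q [ 0.1   0.72  0.31  1.61 -0.27  0.85 -0.41]
```

Request:
step_arm(increments=[[[-0.05, 0.1, -0.1], [0, 0, 0]], [[0, 0, -0.1], [0, 0, 0]], [[0, 0, -0.1], [0, 0, 0]], [[0, 0, -0.1], [0, 0, 0]], [[0, 0, -0.1], [0, 0, 0]], [[0, 0, 0], [0, 0, 0]], [[0, 0, 0], [0, 0, 0]], [[0, 0, 0], [0, 0, 0]], [[0, 0, 0], [0, 0, 0]], [[0, 0, 0], [0, 0, 0]]])

```text
clock: 7.25
tool_pos: [0.5854, -0.2095, 0.2157]
eef_rot: [0.948, 0.317, 0.0, 0.0]
contact_force: [-0.5, 0.4, -2.4]
opening: 0.462
finger_force: 39.6
```

Run:
```python
from h import *
show()
```

```text
t 7.25 pos [ 0.5854 -0.2095  0.2157] yaw(y) -53.06 z [ 2.e-04 -1.e-04 -1.e+00] F [-0.53  0.44 -2.39] M [-0.04  0.1   0.01] op 0.462 ff 39.624648976551384 q [ 0.1   0.73  0.3   1.62 -0.27  0.84 -0.41]
```

Request:
step_arm(increments=[[[0, 0, -0.1], [0, 0, 0]], [[0, 0, -0.1], [0, 0, 0]], [[0, 0, -0.1], [0, 0, 0]], [[0, 0, -0.1], [0, 0, 0]], [[0, 0, 0], [0, 0, 0]], [[0, 0, 0], [0, 0, 0]], [[0, 0, 0], [0, 0, 0]], [[0, 0, 0], [0, 0, 0]], [[0, 0, 0], [0, 0, 0]], [[0, 0, 0], [0, 0, 0]]])

```text
clock: 8.25
tool_pos: [0.5854, -0.2095, 0.2116]
eef_rot: [0.948, 0.317, 0.0, 0.0]
contact_force: [-0.5, 0.2, -2.7]
opening: 0.471
finger_force: 39.6
```

Run:
```python
from h import *
show()
```

```text
t 8.25 pos [ 0.5854 -0.2095  0.2116] yaw(y) -53.06 z [ 1.e-04 -1.e-04 -1.e+00] F [-0.5   0.23 -2.72] M [-0.03  0.15 -0.  ] op 0.471 ff 39.62467007362534 q [ 0.1   0.73  0.3   1.62 -0.27  0.83 -0.41]
```

Request:
step_arm(increments=[[[0, 0, -0.1], [0, 0, 0]], [[0, 0, -0.1], [0, 0, 0]], [[0, 0, -0.1], [0, 0, 0]], [[0, 0, -0.1], [0, 0, 0]], [[0, 0, 0], [0, 0, 0]], [[0, 0, 0], [0, 0, 0]], [[0, 0, 0], [0, 0, 0]], [[0, 0, 0], [0, 0, 0]], [[0, 0, 0], [0, 0, 0]], [[0, 0, 0], [0, 0, 0]]])

```text
clock: 9.25
tool_pos: [0.5853, -0.2095, 0.2076]
eef_rot: [0.948, 0.317, 0.0, 0.0]
contact_force: [-0.1, 0.8, -2.1]
opening: 0.467
finger_force: 39.6
```

Run:
```python
from h import *
show()
```

```text
t 9.25 pos [ 0.5853 -0.2095  0.2076] yaw(y) -53.06 z [ 0.e+00 -1.e-04 -1.e+00] F [-0.12  0.76 -2.14] M [-0.04  0.12  0.05] op 0.467 ff 39.62467081547629 q [ 0.11  0.74  0.3   1.62 -0.28  0.82 -0.4 ]
```

Request:
step_arm(increments=[[[0, 0, -0.1], [0, 0, 0]], [[0, 0, -0.1], [0, 0, 0]], [[0, 0, -0.1], [0, 0, 0]], [[0, 0, 0], [0, 0, 0]], [[0, 0, 0], [0, 0, 0]], [[0, 0, 0], [0, 0, 0]], [[0, 0, 0], [0, 0, 0]], [[0, 0, 0], [0, 0, 0]], [[0, 0, 0], [0, 0, 0]], [[0, 0, 0], [0, 0, 0]]])

```text
clock: 10.25
tool_pos: [0.5858, -0.2098, 0.2055]
eef_rot: [0.949, 0.317, 0.001, 0.001]
contact_force: [-0.7, -0.0, 5.5]
opening: 0.468
finger_force: 39.7
```

Run:
```python
from h import *
show()
```

```text
t 10.25 pos [ 0.5858 -0.2098  0.2055] yaw(y) -53.07 z [ 1.6e-03 -5.0e-04 -1.0e+00] F [-0.72 -0.02  5.48] M [0.12 0.36 0.04] op 0.468 ff 39.713629302208346 q [ 0.11  0.74  0.3   1.63 -0.28  0.81 -0.4 ]
```

Request:
step_arm(increments=[[[0, 0, -0.05], [0, 0, 0]], [[0, 0, -0.05], [0, 0, 0]], [[0, 0, -0.05], [0, 0, 0]], [[0, 0, -0.05], [0, 0, 0]], [[0, 0, -0.05], [0, 0, 0]], [[0, 0, 0], [0, 0, 0]], [[0, 0, 0], [0, 0, 0]], [[0, 0, 0], [0, 0, 0]], [[0, 0, 0], [0, 0, 0]], [[0, 0, 0], [0, 0, 0]]])

```text
clock: 11.25
tool_pos: [0.5862, -0.21, 0.204]
eef_rot: [0.949, 0.317, 0.001, 0.001]
contact_force: [-1.2, 0.2, 10.1]
opening: 0.468
finger_force: 39.8
```

Run:
```python
from h import *
show()
```

```text
t 11.25 pos [ 0.5862 -0.21    0.204 ] yaw(y) -53.08 z [ 3.e-03 -8.e-04 -1.e+00] F [-1.24  0.19 10.08] M [0.26 0.59 0.  ] op 0.468 ff 39.77116353689553 q [ 0.11  0.74  0.3   1.63 -0.28  0.81 -0.4 ]
```

Request:
step_arm(increments=[[[0, 0, -0.05], [0, 0, 0]], [[0, 0, -0.05], [0, 0, 0]], [[0, 0, -0.05], [0, 0, 0]], [[0, 0, 0], [0, 0, 0]], [[0, 0, 0], [0, 0, 0]], [[0, 0, 0], [0, 0, 0]], [[0, 0, 0], [0, 0, 0]], [[0, 0, 0], [0, 0, 0]], [[0, 0, 0], [0, 0, 0]], [[0, 0, 0], [0, 0, 0]]])

```text
clock: 12.25
tool_pos: [0.5866, -0.2101, 0.2032]
eef_rot: [0.949, 0.317, 0.002, 0.001]
contact_force: [-2.4, 1.5, 14.0]
opening: 0.474
finger_force: 39.8
```

Run:
```python
from h import *
show()
```

```text
t 12.25 pos [ 0.5866 -0.2101  0.2032] yaw(y) -53.07 z [ 0.0041 -0.0011 -1.    ] F [-2.42  1.53 14.04] M [0.42 0.7  0.02] op 0.474 ff 39.80348700000799 q [ 0.11  0.74  0.3   1.63 -0.28  0.81 -0.4 ]
```

Request:
step_arm(increments=[[[0, 0, 0], [0, 0, -1.5]], [[0, 0, 0], [0, 0, -1.5]], [[0, 0, 0], [0, 0, -1.5]], [[0, 0, 0], [0, 0, -1.5]], [[0, 0, 0], [0, 0, -1.5]], [[0, 0, 0], [0, 0, -1.5]], [[0, 0, 0], [0, 0, -1.5]], [[0, 0, 0], [0, 0, -1.5]], [[0, 0, 0], [0, 0, 0]], [[0, 0, 0], [0, 0, 0]]])

```text
clock: 13.25
tool_pos: [0.5878, -0.2109, 0.2034]
eef_rot: [0.976, 0.216, 0.003, 0.002]
contact_force: [0.2, 0.4, 12.6]
opening: 0.471
finger_force: 39.8
```

Run:
```python
from h import *
show()
```

```text
t 13.25 pos [ 0.5878 -0.2109  0.2034] yaw(y) -65.06 z [ 0.0067 -0.0028 -1.    ] F [ 0.19  0.38 12.57] M [0.06 0.24 0.02] op 0.471 ff 39.80768161019853 q [ 0.08  0.75  0.36  1.63 -0.34  0.81 -0.56]
```

Request:
step_arm(increments=[[[-0.05, 0.05, -0.05], [0.1, 0.2, 0]], [[-0.05, 0.05, -0.03], [0.1, 0.2, 0]], [[0, 0, 0], [0, 0, -1]], [[0, 0, 0], [0, 0, -1]], [[0, 0, 0], [0, 0, -1]], [[0, 0, 0], [0, 0, -1]], [[0, 0, 0], [0, 0, -1]], [[0, 0, 0], [0, 0, -1]], [[0, 0, 0], [0, 0, 0]], [[0, 0, 0], [0, 0, 0]]])

```text
clock: 14.25
tool_pos: [0.5872, -0.2103, 0.2031]
eef_rot: [0.986, 0.165, 0.001, -0.0]
contact_force: [0.5, 0.8, 14.6]
opening: 0.47
finger_force: 39.8
```

Run:
```python
from h import *
show()
```

```text
t 14.25 pos [ 0.5872 -0.2103  0.2031] yaw(y) -71.06 z [ 1.4e-03  6.0e-04 -1.0e+00] F [ 0.55  0.83 14.57] M [-0.09  0.18  0.09] op 0.47 ff 39.824721280007225 q [ 0.06  0.76  0.39  1.63 -0.36  0.83 -0.64]
```

Request:
step_arm(increments=[[[0, 0, 0], [0, 0, -1.5]], [[0, 0, 0], [0, 0, -1.5]], [[0, 0, 0], [0, 0, -1.5]], [[0, 0, 0], [0, 0, -1.5]], [[0, 0, 0], [0, 0, -1.5]], [[0, 0, 0], [0, 0, -1.5]], [[0, 0, 0], [0, 0, -1.5]], [[0, 0, 0], [0, 0, -1.5]], [[0, 0, 0], [0, 0, 0]], [[0, 0, 0], [0, 0, 0]]])

```text
clock: 15.25
tool_pos: [0.5871, -0.2104, 0.2031]
eef_rot: [0.998, 0.061, 0.001, -0.001]
contact_force: [-1.2, 0.2, 14.8]
opening: 0.475
finger_force: 39.8
```

Run:
```python
from h import *
show()
```

```text
t 15.25 pos [ 0.5871 -0.2104  0.2031] yaw(y) -83.06 z [ 0.0021  0.0018 -1.    ] F [-1.16  0.17 14.83] M [-0.05  0.16  0.1 ] op 0.475 ff 39.819408953844686 q [ 0.03  0.77  0.45  1.63 -0.42  0.84 -0.79]
```

Request:
step_arm(increments=[[[0, 0, 0], [0, 0, -1.5]], [[0, 0, 0], [0, 0, -1.5]], [[0, 0, 0], [0, 0, -1.5]], [[0, 0, 0], [0, 0, -1.5]], [[0, 0, 0], [0, 0, -1.5]], [[0, 0, 0], [0, 0, -1.5]], [[0, 0, 0], [0, 0, -1.5]], [[0, 0, 0], [0, 0, -1.5]], [[0, 0, 0], [0, 0, 0]], [[0, 0, 0], [0, 0, 0]]])

```text
clock: 16.25
tool_pos: [0.587, -0.2104, 0.203]
eef_rot: [0.999, -0.044, 0.002, -0.001]
contact_force: [0.3, -0.1, 14.5]
opening: 0.472
finger_force: 39.8
```

Run:
```python
from h import *
show()
```

```text
t 16.25 pos [ 0.587  -0.2104  0.203 ] yaw(y) -95.05 z [ 0.0032  0.0027 -1.    ] F [ 0.27 -0.09 14.55] M [-0.05  0.17  0.04] op 0.472 ff 39.82109219333978 q [ 0.    0.78  0.51  1.63 -0.48  0.85 -0.95]
```

Request:
step_arm(increments=[[[0, 0, 0], [0, 0, -0.7]], [[0, 0, 0], [0, 0, -0.7]], [[0, 0, 0], [0, 0, -0.7]], [[0, 0, 0], [0, 0, -0.7]], [[0, 0, 0], [0, 0, -0.7]], [[0, 0, 0], [0, 0, -0.5]], [[0, 0, 0], [0, 0, -0.5]], [[0, 0, 0], [0, 0, -0.5]], [[0, 0, 0], [0, 0, 0]], [[0, 0, 0], [0, 0, 0]]])

```text
clock: 17.25
tool_pos: [0.587, -0.2105, 0.2031]
eef_rot: [0.996, -0.087, 0.002, -0.002]
contact_force: [-1.1, 0.7, 13.3]
opening: 0.47
finger_force: 39.8
```

Run:
```python
from h import *
show()
```

```text
t 17.25 pos [ 0.587  -0.2105  0.2031] yaw(y) -100.04 z [ 0.0037  0.003  -1.    ] F [-1.07  0.74 13.3 ] M [-0.08  0.21  0.11] op 0.47 ff 39.83544700872244 q [-0.01  0.79  0.53  1.63 -0.5   0.86 -1.02]
```

Request:
step_arm(increments=[[[0, 0, 0], [0, 0, -0.5]], [[0, 0, 0], [0, 0, -0.5]], [[0, 0, 0], [0, 0, -0.5]], [[0, 0, 0], [0, 0, -0.5]], [[0, 0, 0], [0, 0, 0]], [[0, 0, 0], [0, 0, 0]], [[0, 0, 0], [0, 0, 0]], [[0, 0, 0], [0, 0, 0]], [[0, 0, 0], [0, 0, 0]], [[0, 0, 0], [0, 0, 0]]])

```text
clock: 18.25
tool_pos: [0.587, -0.2105, 0.203]
eef_rot: [0.994, -0.105, 0.002, -0.002]
contact_force: [0.1, -0.0, 14.6]
opening: 0.472
finger_force: 39.8
```

Run:
```python
from h import *
show()
```

```text
t 18.25 pos [ 0.587  -0.2105  0.203 ] yaw(y) -102.05 z [ 0.0039  0.0031 -1.    ] F [ 0.11 -0.   14.56] M [-0.11  0.15  0.15] op 0.472 ff 39.83586723506619 q [-0.01  0.79  0.54  1.63 -0.51  0.86 -1.04]
```

Request:
step_arm(increments=[[[0, 0, 0], [0, 0, -0.4]], [[0, 0, 0], [0, 0, -0.4]], [[0, 0, 0], [0, 0, -0.4]], [[0, 0, 0], [0, 0, 0]], [[0, 0, 0], [0, 0, 0]], [[0, 0, 0], [0, 0, 0]], [[0, 0, 0], [0, 0, 0]], [[0, 0, 0], [0, 0, 0]], [[0, 0, 0], [0, 0, 0]], [[0, 0, 0], [0, 0, 0]]])

```text
clock: 19.25
tool_pos: [0.587, -0.2105, 0.203]
eef_rot: [0.993, -0.115, 0.002, -0.002]
contact_force: [0.3, -0.2, 14.1]
opening: 0.474
finger_force: 39.8
```

Run:
```python
from h import *
show()
```

```text
t 19.25 pos [ 0.587  -0.2105  0.203 ] yaw(y) -103.24 z [ 0.004   0.0031 -1.    ] F [ 0.29 -0.23 14.09] M [-0.04  0.26  0.08] op 0.474 ff 39.837483845360566 q [-0.02  0.79  0.55  1.63 -0.52  0.86 -1.06]
```

Request:
step_arm(increments=[[[0, 0, 0], [0, 0, -0.4]], [[0, 0, 0], [0, 0, -0.4]], [[0, 0, 0], [0, 0, -0.4]], [[0, 0, 0], [0, 0, -0.4]], [[0, 0, 0], [0, 0, 0]], [[0, 0, 0], [0, 0, 0]], [[0, 0, 0], [0, 0, 0]], [[0, 0, 0], [0, 0, 0]], [[0, 0, 0], [0, 0, 0]], [[0, 0, 0], [0, 0, 0]]])

```text
clock: 20.25
tool_pos: [0.5869, -0.2106, 0.2031]
eef_rot: [0.992, -0.129, 0.002, -0.002]
contact_force: [0.1, 0.1, 14.0]
opening: 0.471
finger_force: 39.8
```

Run:
```python
from h import *
show()
```

```text
t 20.25 pos [ 0.5869 -0.2106  0.2031] yaw(y) -104.84 z [ 0.0042  0.0032 -1.    ] F [ 0.14  0.11 13.96] M [-0.04  0.23  0.17] op 0.471 ff 39.8378477585652 q [-0.02  0.79  0.56  1.63 -0.52  0.87 -1.08]
```

Request:
step_arm(increments=[[[0, 0, 0], [0, 0, -0.4]], [[0, 0, 0], [0, 0, -0.4]], [[0, 0, 0], [0, 0, -0.4]], [[0, 0, 0], [0, 0, -0.4]], [[0, 0, 0], [0, 0, 0]], [[0, 0, 0], [0, 0, 0]], [[0, 0, 0], [0, 0, 0]], [[0, 0, 0], [0, 0, 0]], [[0, 0, 0], [0, 0, 0]], [[0, 0, 0], [0, 0, 0]]])

```text
clock: 21.25
tool_pos: [0.587, -0.2105, 0.2031]
eef_rot: [0.99, -0.143, 0.002, -0.002]
contact_force: [-0.1, 0.6, 14.2]
opening: 0.471
finger_force: 39.8
```

Run:
```python
from h import *
show()
```

```text
t 21.25 pos [ 0.587  -0.2105  0.2031] yaw(y) -106.44 z [ 0.0044  0.0033 -1.    ] F [-0.07  0.61 14.19] M [-0.1   0.23  0.08] op 0.471 ff 39.83826610063147 q [-0.02  0.8   0.57  1.63 -0.53  0.87 -1.1 ]
```

Run:
```python
from h import *
p,d=r.snapshot("side")
u=proj("side",[[.587,-.2105,.20]])[0].astype(int); a=cv2.resize(p[u[1]-45:u[1]+45,u[0]-60:u[0]+60],None,fx=6,fy=6,interpolation=cv2.INTER_CUBIC)
cv2.imwrite("pics/turn.png",a[:,:,::-1]); print(u)
```

```text
[347 211]
```

View pics/turn.png

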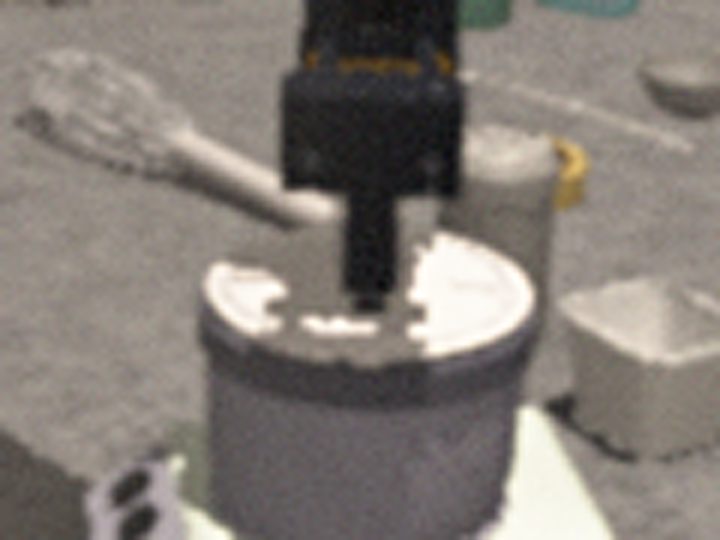

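The lid is seated low inside the rim, with its flange at (205–535, 230–365), and the fingers are on the tabs. The stop hasn't been felt yet, so I'll continue slowly.

Request:
step_arm(increments=[[[0, 0, 0], [0, 0, -0.4]], [[0, 0, 0], [0, 0, -0.4]], [[0, 0, 0], [0, 0, -0.4]], [[0, 0, 0], [0, 0, -0.4]], [[0, 0, 0], [0, 0, 0]], [[0, 0, 0], [0, 0, 0]], [[0, 0, 0], [0, 0, 0]], [[0, 0, 0], [0, 0, 0]], [[0, 0, 0], [0, 0, 0]], [[0, 0, 0], [0, 0, 0]]])

```text
clock: 22.3
tool_pos: [0.587, -0.2104, 0.2031]
eef_rot: [0.988, -0.156, 0.002, -0.002]
contact_force: [-0.4, -0.1, 14.5]
opening: 0.473
finger_force: 40.0
```

Run:
```python
from h import *
show()
```

```text
t 22.3 pos [ 0.587  -0.2104  0.2031] yaw(y) -107.96 z [ 0.0044  0.0034 -1.    ] F [-0.38 -0.07 14.46] M [-0.06  0.19  0.39] op 0.473 ff 40.045807170699845 q [-0.03  0.8   0.57  1.63 -0.54  0.87 -1.12]
```

Request:
step_arm(increments=[[[0, 0, 0], [0, 0, -0.2]], [[0, 0, 0], [0, 0, -0.1]], [[0, 0, 0], [0, 0, 0]], [[0, 0, 0], [0, 0, 0]], [[0, 0, 0], [0, 0, 0]], [[0, 0, 0], [0, 0, 0]], [[0, 0, 0], [0, 0, 0]], [[0, 0, 0], [0, 0, 0]], [[0, 0, 0], [0, 0, 0]], [[0, 0, 0], [0, 0, 0]]])

```text
clock: 23.3
tool_pos: [0.587, -0.2104, 0.203]
eef_rot: [0.987, -0.159, 0.002, -0.002]
contact_force: [0.1, 0.2, 14.7]
opening: 0.472
finger_force: 40.1
```

Run:
```python
from h import *
show()
```

```text
t 23.3 pos [ 0.587  -0.2104  0.203 ] yaw(y) -108.24 z [ 0.0044  0.0033 -1.    ] F [ 0.15  0.24 14.7 ] M [-0.08  0.17  0.46] op 0.472 ff 40.12257317239346 q [-0.03  0.8   0.57  1.63 -0.54  0.87 -1.13]
```

The stop is felt at 0.46 N m. I'll release.

Request:
step_arm(increments=[[[0, 0, 0], [0, 0, 0]], [[0, 0, 0], [0, 0, 0]], [[0, 0, 0], [0, 0, 0]], [[0, 0, 0], [0, 0, 0]], [[0, 0, 0], [0, 0, 0]], [[0, 0, 0], [0, 0, 0]], [[0, 0, 0], [0, 0, 0]], [[0, 0, 0], [0, 0, 0]], [[0, 0, 0], [0, 0, 0]], [[0, 0, 0], [0, 0, 0]]], fingers=1)

```text
clock: 24.3
tool_pos: [0.5843, -0.2085, 0.1998]
eef_rot: [0.987, -0.16, -0.002, -0.003]
contact_force: [-0.7, 0.3, 0.7]
opening: 0.997
finger_force: 0.0
```

Run:
```python
from h import *
show()
p,d=r.snapshot("side")
u=proj("side",[[.587,-.2105,.20]])[0].astype(int); a=cv2.resize(p[u[1]-45:u[1]+45,u[0]-60:u[0]+60],None,fx=6,fy=6,interpolation=cv2.INTER_CUBIC)
cv2.imwrite("pics/rel.png",a[:,:,::-1])
```

```text
t 24.3 pos [ 0.5843 -0.2085  0.1998] yaw(y) -108.37 z [-0.0027  0.0073 -1.    ] F [-0.65  0.33  0.75] M [-0.    0.16  0.05] op 0.997 ff 0.0 q [-0.03  0.8   0.57  1.64 -0.54  0.87 -1.13]
```

View pics/rel.png

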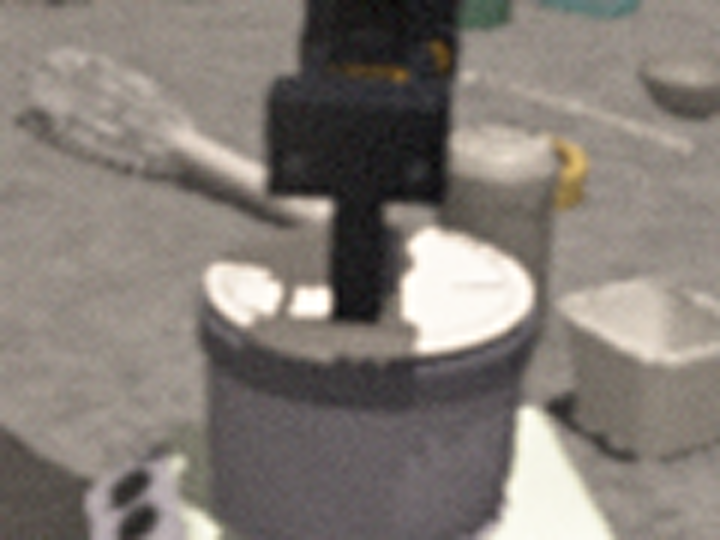

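The fingers are open and the force is about 0. I'll withdraw upward and aside, then check from the top.

Request:
step_arm(increments=[[[0, 0, 1], [0, 0, 0]], [[0, 0, 2], [0, 0, 0]], [[0, 0, 3], [0, 0, 0]], [[0, 0, 4], [0, 0, 0]], [[0, 2, 3], [0, 0, 0]], [[0, 4, 1], [0, 0, 3]], [[0, 4.5, 0], [0, 0, 3]], [[0, 4.5, 0], [0, 0, 3]], [[0, 4.5, 0], [0, 0, 3]], [[0, 4.5, 0], [0, 0, 3]]])

```text
clock: 25.35
tool_pos: [0.5842, 0.0331, 0.3408]
eef_rot: [1.0, -0.028, -0.002, -0.003]
contact_force: [0.8, -0.8, -0.3]
opening: 1.0
finger_force: 0.0
```

Request:
step_arm(increments=[[[0, 4.5, 0], [0, 0, 3]], [[0, 4.5, 0], [0, 0, 3]], [[0, 4, 0], [0, 0, 3]], [[0, 3, 0], [0, 0, 0]], [[0, 0, 0], [0, 0, 0]], [[0, 0, 0], [0, 0, 0]], [[0, 0, 0], [0, 0, 0]], [[0, 0, 0], [0, 0, 0]], [[0, 0, 0], [0, 0, 0]], [[0, 0, 0], [0, 0, 0]]])

```text
clock: 26.35
tool_pos: [0.5845, 0.1906, 0.34]
eef_rot: [0.999, 0.048, -0.003, -0.003]
contact_force: [-1.0, -0.4, -0.6]
opening: 1.003
finger_force: 0.0
```

Run:
```python
from h import *
show()
p,d=r.snapshot("top"); np.savez("pics/top2.npz",p=p,d=d); C=cloud("top",d)
ps,_=r.snapshot("side")
a=cv2.resize(p[145:235,350:430],None,fx=5,fy=5,interpolation=cv2.INTER_CUBIC)
u=proj("side",[[.585,-.2105,.20]])[0].astype(int); b=cv2.resize(ps[u[1]-45:u[1]+45,u[0]-40:u[0]+40],None,fx=5,fy=5,interpolation=cv2.INTER_CUBIC)
cv2.imwrite("pics/fin.png",np.hstack([a,b])[:,:,::-1])
X=C[145:235,350:430].reshape(-1,3); print("flange z",np.median(X[(X[:,2]>.185)&(X[:,2]<.21)&(np.hypot(X[:,0]-.585,X[:,1]+.209)<.06)][:,2]))
```

```text
t 26.35 pos [0.5845 0.1906 0.34  ] yaw(y) -84.44 z [-0.0053  0.0055 -1.    ] F [-0.99 -0.42 -0.6 ] M [0.05 0.18 0.02] op 1.003 ff 0.0 q [-0.7   0.64  0.6   1.48 -0.38  1.15 -1.51]
flange z 0.19452248635155822
```

View pics/fin.png

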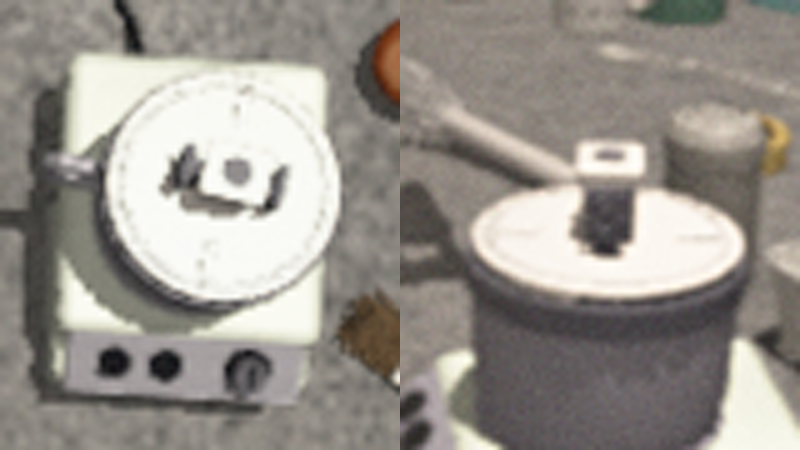

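In the last picture the raised bars at (243,100) and (202,270) put the lid's x axis at about -13.6 degrees, and the notch estimate was -13.4 degrees. Both grey tabs look sprung out. I'll check their spread against the free spread at the start.

Run:
```python
from h import *
from scipy.ndimage import map_coordinates as mc
for f,o,zt,ax in(("top0",(.519,.2545),.055,-23.5),("top2",(.585,-.2095),.228,-103.6+180)):
    z=np.load(f"pics/{f}.npz"); g=cv2.cvtColor(z["p"],cv2.COLOR_RGB2GRAY).astype(np.float32); t=np.radians(ax); e=np.array([np.cos(t),np.sin(t)]); n=np.array([-e[1],e[0]])
    s=np.arange(-.04,.0401,.002); acc=0
    for w in(-.006,-.003,0,.003,.006):
        P=np.array(o)+s[:,None]*e+w*n; uv=proj("top",np.c_[P,np.full(len(s),zt)]); acc=acc+mc(g,[uv[:,1],uv[:,0]],order=1)/5
    print(f,[(int(round(a*1e3)),int(b)) for a,b in zip(s,acc)])
```

```text
top0 [(-40, 242), (-38, 242), (-36, 233), (-34, 196), (-32, 149), (-30, 122), (-28, 122), (-26, 116), (-24, 108), (-22, 111), (-20, 147), (-18, 205), (-16, 234), (-14, 241), (-12, 240), (-10, 231), (-8, 208), (-6, 179), (-4, 157), (-2, 144), (0, 143), (2, 147), (4, 153), (6, 171), (8, 207), (10, 231), (12, 240), (14, 242), (16, 237), (18, 207), (20, 163), (22, 127), (24, 113), (26, 120), (28, 143), (30, 190), (32, 226), (34, 239), (36, 243), (38, 243), (40, 243)]
top2 [(-40, 249), (-38, 249), (-36, 249), (-34, 248), (-32, 240), (-30, 211), (-28, 166), (-26, 123), (-24, 102), (-22, 124), (-20, 187), (-18, 234), (-16, 247), (-14, 249), (-12, 246), (-10, 233), (-8, 203), (-6, 171), (-4, 160), (-2, 157), (0, 160), (2, 165), (4, 171), (6, 197), (8, 230), (10, 245), (12, 249), (14, 248), (16, 234), (18, 195), (20, 145), (22, 128), (24, 129), (26, 125), (28, 116), (30, 97), (32, 94), (34, 134), (36, 167), (38, 215), (40, 238)]
```

The tab spread matches the free state: inner edges about 39 mm apart in both pictures, outer edge at about 29 mm. The height and angle also fit the locked pose, so I'll hand it in.

```bash
python3 -c "
from plant import r
print(r.finish_job())"
```

```text
the job is handed in; nothing more can be done
None
```

The lid is on the cutter, turned clockwise to the stop (0.46 N m felt), and both tabs look sprung out and latched in the top view; I handed the job in at about 26 s with the arm clear, without separately re-measuring the bystanders.

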